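Inspection mirror under the espresso group

ROBOT

A 6-joint arm with a two-finger parallel gripper is mounted at the origin on the work surface. World frame = base frame: x ahead of the robot, y to its left, z up, the work surface at z = 0. Lengths are in mm, angles in degrees, forces in N, time in s.
With the tool pointing down it reaches from about 325 to 925 mm from the base axis. Payload 3.1 kg.
Tool frame: the origin (TCP) lies at the very end of the fingers, on their centre line; the grasp point (between the pads) lies grasp_offset behind it (grasp_offset is the distance from the TCP to the grasp point, in mm); z points along the fingers, x is the direction in which the jaws open and shut, and the axes are right-handed (so a half turn about z gives the same grasp; the last joint's range is limited). The gripper opens to 85 mm and grips with 20 to 120 N. Pads are 22 mm wide; open, the fingers measure 114 mm over their backs; the gripper's body (76 mm by 85 mm) begins 54 mm behind the grasp point. The pads swing forward as they close: fully open they stand 13 mm farther back than shut.
Start: joints at [-78.679, 12.427, 92.441, -0, 75.132, -6.429], TCP at [190.564, -595.252, 231.3] pointing down, gripper open.
Joint ranges: [-157.48, 157.48], [-44.54, 120.13], [17.64, 146.25], [-64.5, 244.5], [7.68, 150.69], [-147.95, 147.95]. Speed limits (degrees/s): [159.86, 159.86, 180, 180, 180, 180].

INTERFACE

Orientations are given as [roll, pitch, yaw] about the fixed x, y, z axes, in that order (R = Rz(yaw) Ry(pitch) Rx(roll)).
In Python, from station import * gives the robot as it stands. Calls block until the motion is done:
- goto(position, orientation): joint-space move of the TCP to a pose.
- move_l(position, attitude=None, speed=150): straight line of the TCP; attitude=None keeps the orientation; speed is the mean speed in mm/s.
- move_j(angles): joint-space move.
- grip(opening, squeeze=None): finger opening in mm; squeeze is the grip in N (None keeps the last); returns when the fingers have stopped.
- wait(seconds).
- solve_ik(position, orientation): joint angles nearest the present ones, or None.
- get_obs(): the state.
- get_image(name): name is "side" or "top" or "wrist"; returns the picture (480x640x3 uint8, red, green, blue); there is no depth.
- get_calibration(name): a dict with "fx", "fy", "cx", "cy" (pixels), "R" (3x3) and "t" (3): a world point X has camera coordinates R X + t; the wrist camera has in their place "mount" (4x4, takes a point from camera to tool coordinates, whose origin is the TCP and whose axes are the tool frame's). Camera axes: x right, y down, z forward; pixel columns grow to the right and rows downward; lengths in mm; the calibration is good to about 2 mm. A picture is of the moment at which its call begins: read the wrist's pose just before it. get_calibration takes no time and is no camera call.
A pose or a line that the arm cannot do raises Unreachable and nothing moves.
- sign_off(): hands the job in, once; it reports no verdict.
Trained networks look in the newest picture that a camera, given by its name, has taken for a name from the list of things; names that differ only in an ending like _2 or _b are one class to them, and where a whole thing is asked for, a point or a joint stands for the part that bears it (a point fixed in the world has none). Each returns a list of dicts, best first, with "score" (0 to 1); they miss things now and then, are a little off and sometimes report something else, mostly with a low value. They report only what shows in the picture. A call takes as long as a camera call. They do not tell look-alikes from the thing itself.
- spot_in(name, camera): "extent" ([centre column, centre row, width, height] in pixels, round what is visible of it).
- regions_of(name, camera): "region" (480x640 bool, what is visible of it) and "extent" ([centre column, centre row, width, height] in pixels, round what is visible of it).
The state is a dict: "t": time; "joint_pos": joint angles; "qvel": joint speeds; "effort": joint torques, N m; "tcp_pos": TCP position; "ee_rot": TCP orientation; "wrist_force": force on the tool from outside, world axes, zero at the start; "moment": the same for the moment, N m; "grip_width": finger opening in mm.
Only numpy, scipy, OpenCV 4.12 (cv2) and the standard library are available. Lean on these libraries where they do the work, as an engineer would, in place of code of your own. Each camera call takes 0.05 s, during which the arm holds its last target.

TASK

Pick up the inspection mirror by its handle and hold it face up under the espresso machine's group, the glass straight below the shower screen and in the middle of the phone camera's picture, angled so that the phone sees the screw at the centre of the shower screen in the middle of the glass. Finish while holding it there, still, in the gripper: do not put it down or let go. Keep the gripper off the mirror head, touch neither the machine nor the phone and its stand, and leave the bowls and the pitcher where they are.

Things in the scene. Friction and masses are not known exactly. Their poses are not given: they have to be found in the camera images.
- mirror: inspection mirror, 85 g, loose, lying face up at first. Black handle 100 mm long, 16 wide, 14 thick, then a 6 mm steel rod and flat head, all rigid (ball joint set). Origin: on the underside, under the handle's middle. x runs along the handle to the head, z up out of the glass. Handle at x -50 to 50 mm, rod 50 to 100, head 105 to 165; the glass is parallel to the handle's flat top
- mirror_head: rectangular head of the inspection mirror: steel plate 60 mm (x) by 48 mm (y), 6 mm thick, with glass 56 x 44 mm in its upper face. Origin: centre of the glass face, 135 mm along x and 6 mm up from the mirror's origin, with the same axes; z is the outward normal of the glass
- screw (a point): underside of the brass hexagon screw (12 mm) at the centre of the shower screen (57 mm wide, facing straight down) under the machine's group; 233 mm above the bench. Axes as the machine. The group is round, 40 mm in radius, from 233 mm above the bench up; below it the drip tray's grate lies 85 mm above the bench
- machine: steel single-group espresso machine, fixed. Origin on the bench straight below the screw; its front is -x, z up. Housing: x 110 to 400, y -140 to 140, 415 mm high with its cups. Drip tray: x -85 to 110, y -135 to 135, 85 high. Steam wand: x 33 to 110, y -105, from 270 down to 125 high. The space before the housing on the group's +y side is free
- phone_stand: phone (75 x 155 x 8 mm, upright, leaning) in a cradle on a stand: foot 52 mm in radius, 14 mm pole; fixed. Origin on the bench straight below the screw, NOT at the stand: the pole is at x -334, y 22 mm, the phone at x -340 to -245, y -20 to 70, up to 320 mm high. -x points from the group to the phone, z up. The bearing around the group varies
- phone_lens (a point): rear camera lens of the phone, 300 mm above the bench, 260 mm from the screw's axis. z: the way it looks (30 degrees below level); x: level, right in its picture; y: down its picture. Its line of sight meets the vertical through the screw 300 mm from the lens, 150 mm above the bench: the glass centre belongs there, its normal halving the angle between the ways to lens and screw
- white_bowl: white cupping bowl, loose, 94 mm wide, 62 mm high; origin under its centre; leave alone
- ivory_bowl: ivory cupping bowl, loose, 94 mm wide, 62 mm high; origin under its centre; leave alone
- pitcher: steel milk pitcher with a handle, loose, 80 mm wide, 100 mm high; origin under its centre; leave alone
Things that resemble listed ones, but are neither listed nor needed, are in the scene too. Of the things like the mirror, leave any that is orange; of the rest the larger one is meant.

How it is judged:
By the outcome, as a careful person would: the job done as asked, in the order asked, and still so for the second after the job is handed in, while the arm keeps its last pose, push and grip.
It also fails if it takes over 40 s, if anything falls off the work surface, if the arm or the gripper's body presses on something with over 40 N, if the wrist force passes 120 N, or if a joint passes its speed limit or range.

## Working session

There is one attempt and no reset: what is moved stays moved. The work goes in short steps, each a Python script; the robot and the scene stay as the last script left them, time stands still between calls to the robot, and variables do not carry over. Pictures are saved under pics/ and viewed, and the job is handed in when it is done.

```bash
ls; mkdir -p pics; python3 - <<'E'
from station import *
import cv2
o=get_obs();print(o)
for n in ["side","top","wrist"]:
    im=get_image(n);cv2.imwrite(f"pics/{n}0.png",im[:,:,::-1])
    c=get_calibration(n);print(n,c)
E
```

```text
pics
{'t': 0.0, 'joint_pos': array([-7.86769418e+01,  1.24780434e+01,  9.25307752e+01,  6.81645168e-04,
        7.51329117e+01, -6.42806793e+00]), 'qvel': array([ 0.02993048, -0.03582616,  0.05887901, -0.01690278,  0.06014193,
       -0.03042238]), 'effort': array([ 3.67338987e-05, -3.96845090e+01, -3.03851044e+01, -2.05928736e-04,
        9.66201973e-03, -8.70512537e-06]), 'tcp_pos': array([ 190.4158994 , -594.40579424,  229.93343998]), 'ee_rot': array([-1.79983478e+02,  1.40765588e-01, -7.22490293e+01]), 'wrist_force': array([-0.28081057,  0.15460912,  0.31191878]), 'moment': array([-0.00682198, -0.01805261, -0.03359513]), 'grip_width': 85.93413513310288}
side {'fx': 581.261130922991, 'fy': 581.261130922991, 'cx': 319.7339797042394, 'cy': 239.3807023937379, 'R': array([[-0.77778204, -0.62831911,  0.01643743],
       [-0.39340488,  0.46625811, -0.79236101],
       [ 0.49019148, -0.62275073, -0.60983099]]), 't': array([286.23925672, 427.90920732, 959.22404126])}
top {'fx': 532.7791167269504, 'fy': 532.7791167269504, 'cx': 325.0057197886035, 'cy': 240.08606183101907, 'R': array([[-0.00623603, -0.99986775,  0.01502009],
       [-0.99523692,  0.00474445, -0.09737021],
       [ 0.09728607, -0.01555575, -0.99513489]]), 't': array([-154.86341095,  497.86622066, 1130.25167307])}
wrist {'fx': 346.6342828436325, 'fy': 346.6342828436325, 'cx': 319.43497070167854, 'cy': 234.73316099601448, 'mount': array([[ 9.99999709e-01, -7.46593663e-04,  1.56380005e-04,
         8.70632398e-01],
       [ 6.66767328e-04,  9.55122582e-01,  2.96210075e-01,
        -7.56367092e+01],
       [-3.70510639e-04, -2.96209885e-01,  9.55122802e-01,
        -1.42593226e+02],
       [ 0.00000000e+00,  0.00000000e+00,  0.00000000e+00,
         1.00000000e+00]])}
```

View pics/side0.png

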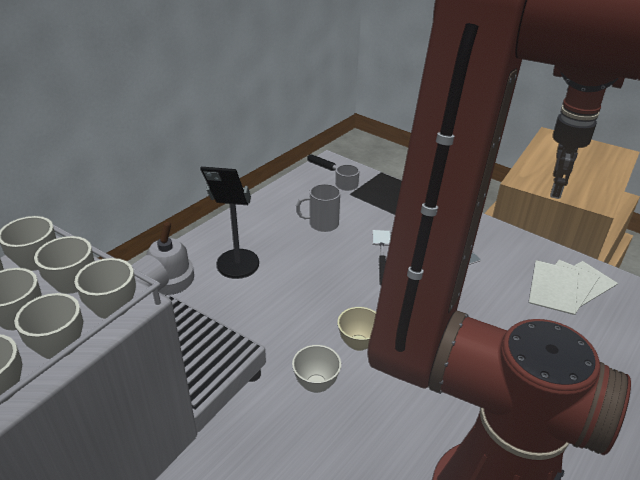

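View pics/top0.png

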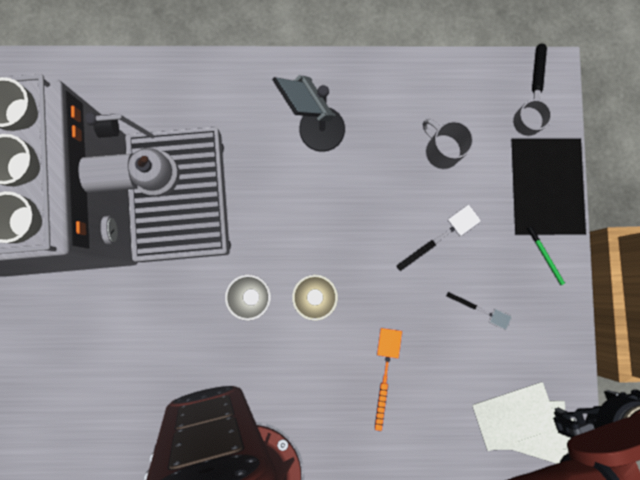

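View pics/wrist0.png

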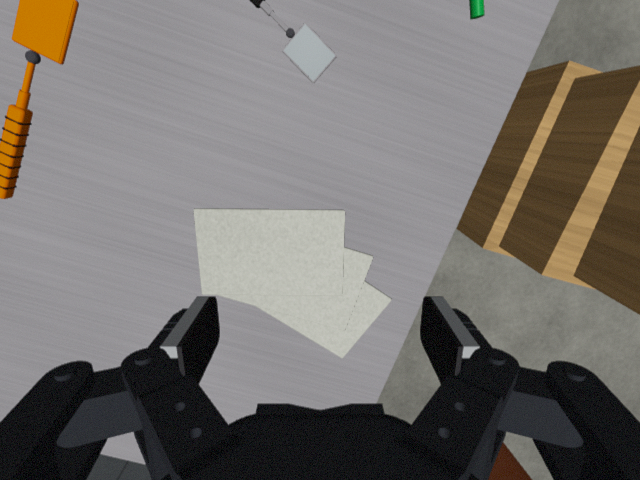

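The top view shows three mirror-like things: an orange one at (388,380), a small black-handled one at (480,310) and a larger black-handled one at (440,237). The orange one is excluded, and of the other two the larger, at (440,237), is meant. I'll confirm that in a crop and run the networks.

```bash
cat > h.py <<'E'
from station import *
import numpy as np, cv2
from scipy.spatial.transform import Rotation as Rn
def ray(cam,px,T=None):
    c=get_calibration(cam)
    px=np.atleast_2d(np.array(px,float))
    d=np.c_[(px[:,0]-c['cx'])/c['fx'],(px[:,1]-c['cy'])/c['fy'],np.ones(len(px))]
    if cam=='wrist':
        M=T@np.array(c['mount']); return M[:3,3],d@M[:3,:3].T
    R=np.array(c['R']);return -R.T@np.array(c['t']),d@R
def onz(cam,px,z,T=None):
    o,d=ray(cam,px,T); return o+d*((z-o[2])/d[:,2])[:,None]
def proj(cam,X,T=None):
    c=get_calibration(cam);X=np.atleast_2d(X)
    if cam=='wrist':
        M=np.linalg.inv(T@np.array(c['mount']));Y=X@M[:3,:3].T+M[:3,3]
    else: Y=X@np.array(c['R']).T+np.array(c['t'])
    return np.c_[c['fx']*Y[:,0]/Y[:,2]+c['cx'],c['fy']*Y[:,1]/Y[:,2]+c['cy']]
def tcpT(o=None):
    o=o or get_obs();T=np.eye(4);T[:3,:3]=Rn.from_euler('xyz',o['ee_rot'],degrees=True).as_matrix();T[:3,3]=o['tcp_pos'];return T
E
python3 - <<'E'
from h import *
im=get_image("top")
big=cv2.resize(im[190:340,380:540],None,fx=4,fy=4,interpolation=cv2.INTER_CUBIC);cv2.imwrite("pics/crop_m.png",big[:,:,::-1])
big=cv2.resize(im[60:280,30:360],None,fx=2.4,fy=2.4,interpolation=cv2.INTER_CUBIC);cv2.imwrite("pics/crop_mach.png",big[:,:,::-1])
for n in ["mirror","mirror_head","machine","phone_stand","phone_lens","white_bowl","ivory_bowl","pitcher","screw"]:
    try:
        r=regions_of(n,"top")
        print(n,[(round(x['score'],2),np.round(x['extent'],1).tolist(),int(x['region'].sum())) for x in r])
        for x in r[:3]:
            if n=="mirror":
                ys,xs=np.nonzero(x['region']);print(cv2.minAreaRect(np.c_[xs,ys].astype(np.float32)))
    except Exception as e: print(n,e)
E
```

```text
mirror [(0.9, [439.8, 236.3, 84.3, 67.0], 1058), (0.88, [477.9, 311.5, 63.3, 31.0], 468), (0.56, [386.8, 379.4, 25.6, 105.2], 1008)]
((436.1689147949219, 240.23646545410156), (21.73830795288086, 96.02055358886719), 54.462318420410156)
((478.12933349609375, 309.69830322265625), (67.75413513183594, 15.10024356842041), 23.198589324951172)
((383.6552429199219, 379.7983093261719), (21.0148983001709, 101.26708221435547), 8.530765533447266)
mirror_head [(0.77, [463.8, 221.1, 32.3, 30.1], 555), (0.71, [500.3, 318.4, 22.2, 20.9], 256), (0.61, [389.1, 344.3, 19.9, 34.6], 651)]
machine [(0.87, [115.8, 177.3, 231.6, 202.4], 35649), (0.54, [249.2, 297.2, 43.2, 43.3], 1581)]
phone_stand [(0.92, [308.4, 112.1, 73.8, 77.8], 3177)]
phone_lens [(0.57, [310.2, 112.7, 74.7, 78.4], 3070)]
white_bowl [(0.78, [247.0, 296.1, 42.7, 45.2], 1602), (0.46, [315.2, 298.4, 44.4, 38.9], 1566), (0.23, [115.8, 176.7, 231.7, 206.3], 36205)]
ivory_bowl [(0.68, [316.1, 296.9, 43.1, 41.5], 1579)]
pitcher [(0.95, [447.5, 146.4, 51.7, 54.3], 1884)]
screw [(0.72, [116.0, 176.6, 228.9, 202.4], 35976)]
```

View pics/crop_m.png

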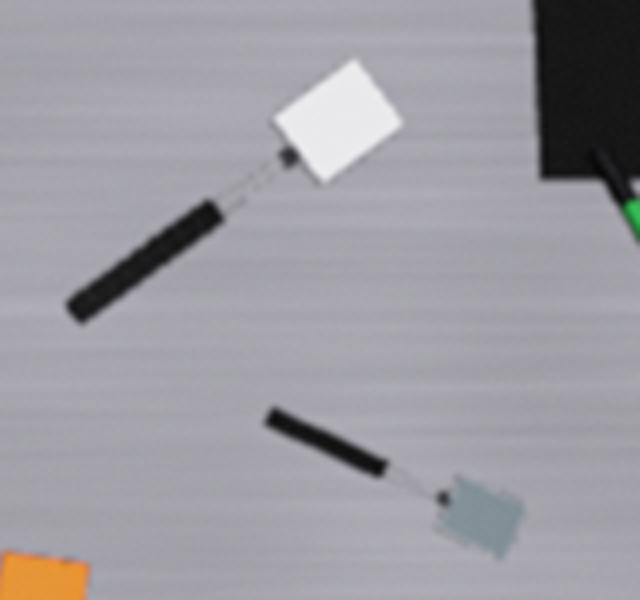

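View pics/crop_mach.png

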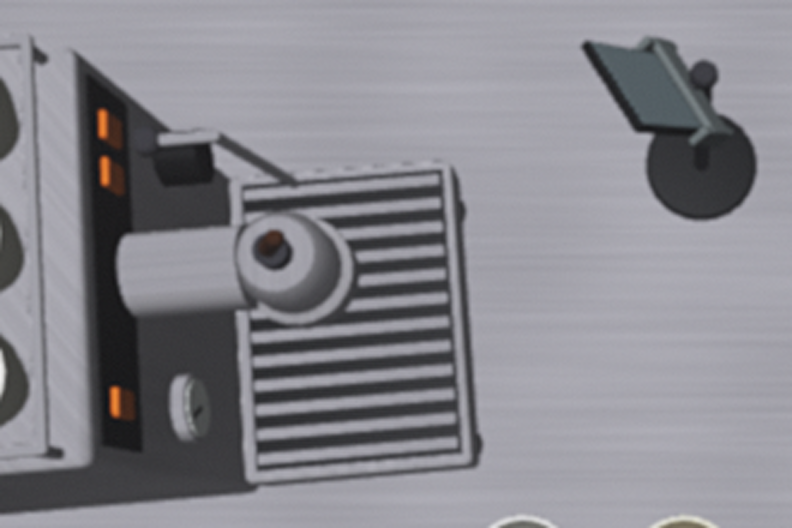

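```bash
python3 - <<'E'
from h import *
P=lambda l:[(30+a/2.4,60+b/2.4) for a,b in l]
tray=P([(453,164),(474,466),(250,482),(238,182)])
W=onz("top",tray,85);print("tray",W.round(1))
for i in range(4): print(np.linalg.norm(W[i]-W[(i+1)%4]).round(1))
foot=P([(701,165)]);print("foot",onz("top",foot,5).round(1), onz("top",P([(647,165),(756,165),(701,110),(701,219)]),5).round(1))
print("group flange", onz("top",P([(298,268)]),240).round(1))
m=[(380+x/4,190+y/4) for x,y in [(75,314),(215,210),(339,121)]]
print("mirror",onz("top",m[:2],14).round(1),onz("top",m[2:],6).round(1))
E
```

```text
tray [[727.3  64.3  85. ]
 [463.2  43.   85. ]
 [450.6 232.6  85. ]
 [711.6 250.4  85. ]]
265.0
190.0
261.6
186.7
foot [[ 751.2 -152.9    5. ]] [[ 751.2 -102.2    5. ]
 [ 751.1 -204.6    5. ]
 [ 804.4 -153.2    5. ]
 [ 699.4 -152.6    5. ]]
group flange [[599.7 148.8 240. ]]
mirror [[ 435.  -318.5   14. ]
 [ 491.7 -396.6   14. ]] [[ 541.7 -468.8    6. ]]
```

```bash
python3 - <<'E'
from h import *
im=get_image("side")
big=cv2.resize(im[150:450,90:390],None,fx=2,fy=2,interpolation=cv2.INTER_CUBIC)
cv2.imwrite("pics/side_c.png",big[:,:,::-1])
s=np.array([589,135.5,0]);x=np.array([-.0804,.9968,0]);y=np.array([-.9968,-.0804,0]);z=np.array([0,0,1.])
loc=lambda a,b,c:s+a*x+b*y+c*z
pts=[loc(-85,135,85),loc(-85,-135,85),loc(110,135,85),loc(0,0,233),loc(110,140,415)]
pts.append(np.array([751.2,-152.9,5]))
pp=proj("side",np.array(pts));print(pp.round(1),((pp-[90,150])*2).round(0))
print(proj("top",np.array(pts)).round(1))
E
```

```text
[[269.3 343. ]
 [168.5 287.7]
 [197.5 414.1]
 [175.7 281.9]
 [172.6 265.4]
 [237.1 262.8]] [[359. 386.]
 [157. 275.]
 [215. 528.]
 [171. 264.]
 [165. 231.]
 [294. 226.]]
[[229.  255.1]
 [220.1 126.9]
 [133.3 263.3]
 [162.7 178.4]
 [ 53.7 254.2]
 [322.1 128.7]]
```

View pics/side_c.png

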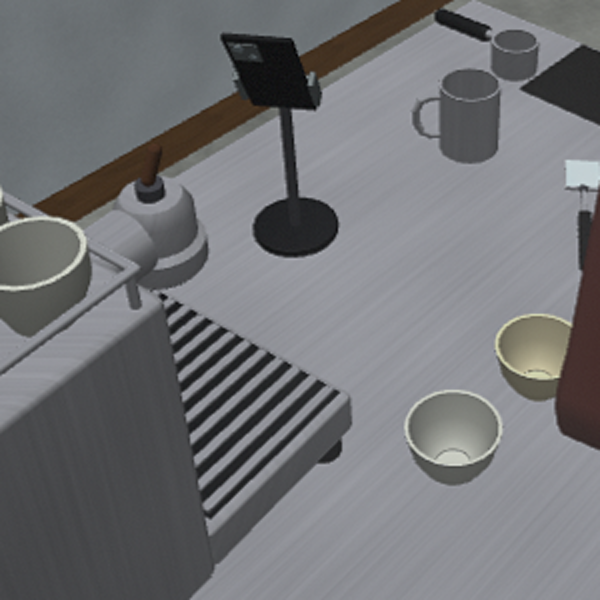

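```bash
cat > ov.py <<'E'
from h import *
def overlay(cam,s,yaw,bear,T=None,crop=None,f=2,out="x",im=None):
    im=get_image(cam) if im is None else im
    a=np.radians(yaw);x=np.array([np.cos(a),np.sin(a),0]);y=np.array([-np.sin(a),np.cos(a),0]);z=np.array([0,0,1.])
    S=np.array([s[0],s[1],0.])
    M=lambda A:S+np.array(A,float)@np.array([x,y,z])
    b=np.radians(bear);px=np.array([np.cos(b),np.sin(b),0]);py=np.array([-np.sin(b),np.cos(b),0])  # stand frame x (from phone to group)
    Q=lambda A:S+np.array(A,float)@np.array([px,py,z])
    t=np.linspace(0,2*np.pi,60)
    C=lambda r,h,cx=0,cy=0:np.c_[cx+r*np.cos(t),cy+r*np.sin(t),0*t+h]
    L=[(M(C(40,233)),(255,0,0)),(M([[-85,-135,85],[-85,135,85],[110,135,85],[110,-135,85],[-85,-135,85]]),(0,255,0)),
       (M([[110,-140,415],[110,140,415],[400,140,415],[400,-140,415],[110,-140,415]]),(255,255,0)),
       (M([[110,140,0],[110,140,415]]),(255,255,0)),
       (Q(C(52,0,-334,22)),(0,0,255)),(Q([[-334,22,0],[-334,22,200]]),(255,0,255))]
    x0,y0,x1,y1=crop
    big=cv2.resize(im[y0:y1,x0:x1],None,fx=f,fy=f,interpolation=cv2.INTER_CUBIC)[:,:,::-1].copy()
    for P,c in L:
        p=proj(cam,P,T);p=(p-[x0,y0]+.5)*f-.5
        cv2.polylines(big,[np.round(p*16).astype(np.int32)],False,c[::-1],1,cv2.LINE_AA,4)
    cv2.imwrite(out,big)
E
python3 - <<'E'
from ov import *
s=(589,135.5);bear=np.degrees(np.arctan2(135.5+152.9,589-751.2))
# pole at (-334,22) -> angle offset
off=np.degrees(np.arctan2(22,-334))-180
print(bear,off)
b=bear-180 - np.degrees(np.arctan2(22,-334))
b=np.degrees(np.arctan2(-152.9-135.5,751.2-589))-np.degrees(np.arctan2(22,-334));print(b%360)
overlay("top",s,94.6,b,crop=(40,60,370,280),f=2.4,out="pics/ovt.png")
overlay("side",s,94.6,b,crop=(60,130,380,450),f=1.8,out="pics/ovs.png")
E
```

```text
119.35398048431905 -3.768529709135379
123.12251019345442
```

View pics/ovt.png

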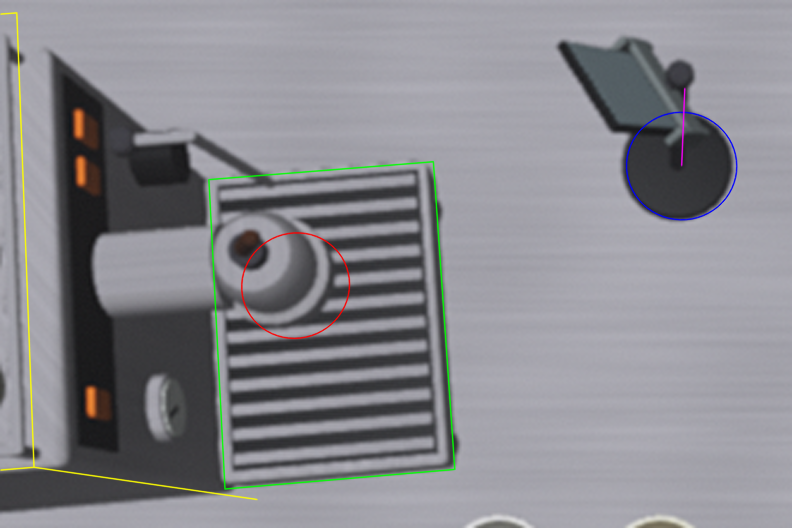

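View pics/ovs.png

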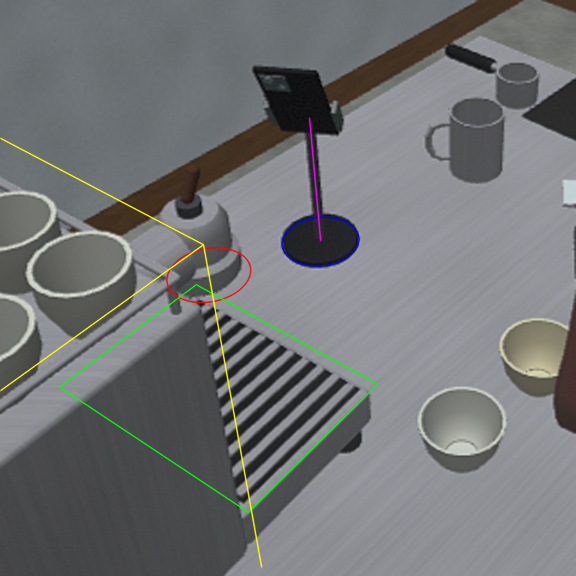

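```bash
python3 - <<'E'
from ov import *
for cam,crop,f in (("side",(120,210,220,310),7),("top",(90,130,190,210),7)):
    im=get_image(cam);x0,y0,x1,y1=crop
    big=cv2.resize(im[y0:y1,x0:x1],None,fx=f,fy=f,interpolation=cv2.INTER_CUBIC)[:,:,::-1].copy()
    t=np.linspace(0,2*np.pi,60)
    for z,c in ((233,(0,0,255)),(260,(0,255,0)),(290,(255,0,0))):
        p=proj(cam,np.c_[589+40*np.cos(t),135.5+40*np.sin(t),0*t+z]);p=(p-[x0,y0]+.5)*f-.5
        cv2.polylines(big,[np.round(p).astype(np.int32)],False,c,1,cv2.LINE_AA)
    cv2.imwrite(f"pics/grp_{cam}.png",big[:600])
E
```

```text
(no output)
```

View pics/grp_side.png

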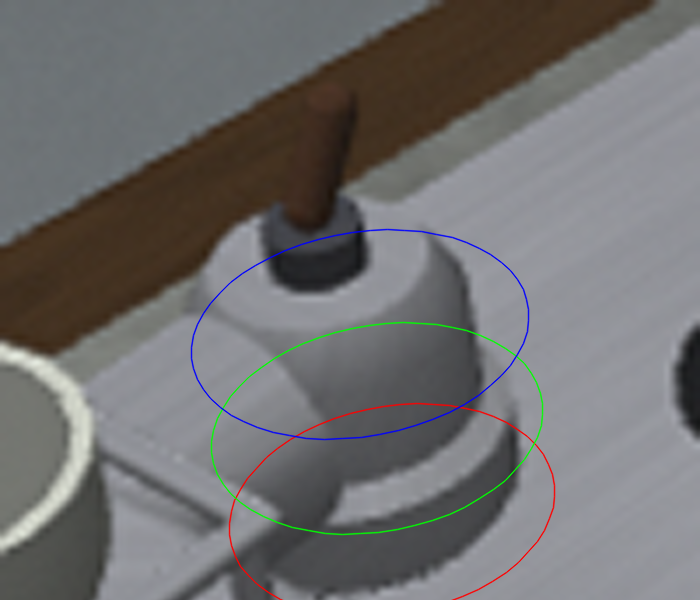

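View pics/grp_top.png

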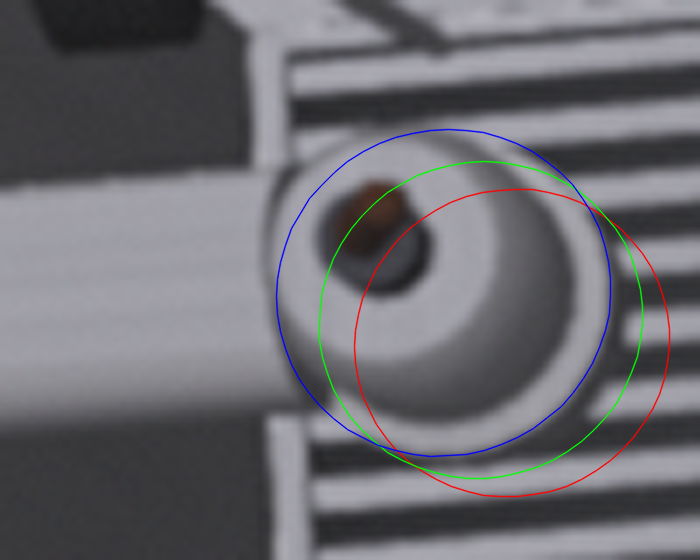

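```bash
cat >> h.py <<'E'
def tri(obs):
    A=[];b=[]
    for o,d in obs:
        d=d.ravel()/np.linalg.norm(d);P=np.eye(3)-np.outer(d,d);A.append(P);b.append(P@o)
    X=np.linalg.lstsq(np.vstack(A),np.hstack(b),rcond=None)[0]
    return X,[np.linalg.norm(a@X-c) for a,c in zip(A,b)]
E
python3 - <<'E'
from h import *
def t(a,b,n):
    X,r=tri([ray("top",a),ray("side",b)]);print(n,X.round(1),np.round(r,1))
t((90+439/7,130+291/7),(120+357/7,210+421/7),"ringtop")
t((90+378/7,130+240/7),(120+317/7,210+245/7),"knob")
t((40+455/2.4,60+468/2.4),(60+374/1.8,130+386/1.8),"tray FL")
t((40+225/2.4,60+484/2.4),(60+244/1.8,130+519/1.8),"tray BL")
t((40+681/2.4,60+165/2.4),(60+320/1.8,130+240/1.8),"foot")
E
```

```text
ringtop [591.9 141.8 263.9] [3.1 3.1]
knob [593.3 141.  317.1] [1.2 1.2]
tray FL [463.   40.5  80. ] [1.5 1.5]
tray BL [449.4 237.3  73.1] [0.3 0.3]
foot [ 7.529e+02 -1.567e+02 -1.000e-01] [0.1 0.1]
```

```bash
python3 - <<'E'
from h import *
def att(z,y):
    z=z/np.linalg.norm(z);y=y-z*(y@z);y/=np.linalg.norm(y);x=np.cross(y,z)
    return Rn.from_matrix(np.c_[x,y,z]).as_euler('xyz',degrees=True)
for down in (.3,.5,.8,1.2):
  for sg in (1,-1):
    for p in ((400,0,300),(420,20,350),(450,-50,300),(450,-50,400),(500,-50,350)):
        e=att(np.array([.95,.25,-down]),np.array([0,0,-1.*sg]))
        q=solve_ik(p,e)
        if q is not None: print(down,sg,p,np.round(e,0),np.round(q,0))
# grasp ik
import itertools
for yaw in (0,): pass
E
```

```text
0.3 1 (500, -50, 350) [-107.    0.  -75.] [-46. -37. 144.  80.  58.  -9.]
0.5 1 (500, -50, 350) [-117.    0.  -75.] [-42. -38. 139.  65.  56.   6.]
0.8 1 (450, -50, 300) [-129.   -0.  -75.] [-43. -42. 140.  49.  60.  15.]
0.8 1 (500, -50, 350) [-129.   -0.  -75.] [-36. -35. 132.  46.  56.  22.]
1.2 1 (450, -50, 300) [-141.    0.  -75.] [-35. -37. 133.  34.  61.  30.]
1.2 1 (450, -50, 400) [-141.    0.  -75.] [-35. -39. 124.  31.  70.  36.]
1.2 1 (500, -50, 350) [-141.    0.  -75.] [-30. -31. 125.  31.  60.  36.]
1.2 -1 (450, -50, 400) [141.   0. 105.] [ -35.  -39.  124.   31.   70. -144.]
1.2 -1 (500, -50, 350) [141.   0. 105.] [ -30.  -31.  125.   31.   60. -144.]
```

```bash
cat > plan.py <<'E'
from h import *
import station
S=np.array([590.5,139.]);F=np.array([752.,-155.])
b=np.arctan2(*(F-S)[::-1])-np.arctan2(22,-334)   # stand +x direction
p=-np.array([np.cos(b),np.sin(b),0])
def final(phi):
    n=np.cos(np.radians(60))*p+np.sin(np.radians(60))*np.array([0,0,1.])
    h=np.cross(np.array([0,0,1.]),p)   # horizontal, perpendicular to p
    k=np.cross(n,h)
    x=np.cos(phi)*h+np.sin(phi)*k
    R=np.c_[x,np.cross(n,x),n];T=np.eye(4);T[:3,:3]=R
    T[:3,3]=np.array([*S,150.])-R@np.array([135,0,6.]);return T
def grasp(T,g,beta,sg,zt=1.5):
    # TCP pose for mirror pose T ; tool z = -(cos b z - sin b x)
    c,s=np.cos(beta),np.sin(beta)
    tz=np.array([s,0,-c]);tx=np.array([0,sg,0.]);ty=np.cross(tz,tx)
    M=np.eye(4);M[:3,:3]=np.c_[tx,ty,tz];M[:3,3]=[g,0,zt]
    return T@M
def eul(T):return Rn.from_matrix(T[:3,:3]).as_euler('xyz',degrees=True)
E
python3 - <<'E'
from plan import *
print({k:v for k,v in vars(station).items() if not k.startswith('_') and not callable(v)})
print(np.degrees(b),p)
u=np.array([106.7,-150.3]);u/=np.linalg.norm(u);th=np.arctan2(u[1],u[0])
T0=np.eye(4);T0[:3,:3]=Rn.from_euler('z',th).as_matrix();T0[:3,3]=[464,-358,0]
for beta in (0,15,30):
  for sg in (1,-1):
    G=grasp(T0,-15,np.radians(beta),sg);q0=solve_ik(G[:3,3],eul(G))
    for phi in range(0,360,15):
      E=grasp(final(np.radians(phi)),-15,np.radians(beta),sg);q=solve_ik(E[:3,3],eul(E))
      if q is not None: print(beta,sg,phi,final(np.radians(phi))[:3,0].round(2),E[:3,3].round(0),np.round(q),None if q0 is None else np.round(q0))
E
```

```text
{'grasp_offset': 18.700000000000003}
-237.45060968930105 [ 0.53802643 -0.84292797 -0.        ]
0 1 0 [0.84 0.54 0.  ] [463.  60. 146.] [ -14.   12.  108.   20.   84. -143.] [-44.  23. 107.  -0.  50. -80.]
0 1 75 [-0.23  0.84  0.48] [624.  14.  74.] [-15.  35.  85.  20.  84. 141.] [-44.  23. 107.  -0.  50. -80.]
0 1 90 [-0.47  0.73  0.5 ] [659.  31.  71.] [-13.  38.  80.  21.  85. 128.] [-44.  23. 107.  -0.  50. -80.]
0 1 105 [-0.67  0.57  0.48] [690.  56.  74.] [-11.  41.  75.  21.  86. 116.] [-44.  23. 107.  -0.  50. -80.]
0 1 120 [-0.82  0.36  0.43] [713.  86.  81.] [ -8.  43.  71.  22.  87. 104.] [-44.  23. 107.  -0.  50. -80.]
0 1 135 [-0.93  0.14  0.35] [728. 121.  93.] [-6. 44. 69. 23. 88. 92.] [-44.  23. 107.  -0.  50. -80.]
0 1 150 [-0.96 -0.1   0.25] [734. 156. 109.] [-3. 43. 67. 24. 88. 80.] [-44.  23. 107.  -0.  50. -80.]
0 1 165 [-0.93 -0.33  0.13] [730. 191. 127.] [-1. 42. 67. 25. 88. 67.] [-44.  23. 107.  -0.  50. -80.]
0 1 180 [-0.84 -0.54  0.  ] [716. 222. 146.] [ 2. 40. 69. 25. 88. 55.] [-44.  23. 107.  -0.  50. -80.]
0 1 195 [-0.69 -0.71 -0.13] [693. 247. 166.] [ 4.
[... 11233 characters left out ...]
. 126. -34.  12. 136.]
30 -1 195 [-0.69 -0.71 -0.13] [693. 247. 166.] [  11.   53.   47.    8.  115. -133.] [-41.  15. 126. -34.  12. 136.]
30 -1 210 [-0.5  -0.83 -0.25] [664. 266. 184.] [  14.   45.   56.    4.  108. -145.] [-41.  15. 126. -34.  12. 136.]
30 -1 300 [ 0.82 -0.36 -0.43] [466. 195. 211.] [  9. -10. 119.  10.  60. 127.] [-41.  15. 126. -34.  12. 136.]
30 -1 315 [ 0.93 -0.14 -0.35] [450. 161. 199.] [  0. -15. 126.  21.  57.  99.] [-41.  15. 126. -34.  12. 136.]
30 -1 330 [ 0.96  0.1  -0.25] [445. 126. 184.] [-11. -16. 130.  32.  60.  68.] [-41.  15. 126. -34.  12. 136.]
30 -1 345 [ 0.93  0.33 -0.13] [449.  91. 166.] [-21. -10. 129.  40.  65.  40.] [-41.  15. 126. -34.  12. 136.]
```

```bash
python3 - <<'E'
from h import *
def att(z,y):
    z=z/np.linalg.norm(z);y=y-z*(y@z);y/=np.linalg.norm(y);x=np.cross(y,z)
    return Rn.from_matrix(np.c_[x,y,z]).as_euler('xyz',degrees=True)
goto([500,-50,350],att(np.array([.95,.25,-.8]),np.array([0,0,-1.])))
wait(0.3)
o=get_obs();print(o['t'],o['tcp_pos'],o['ee_rot']);T=tcpT(o);im=get_image("wrist");np.savez("look1.npz",T=T,im=im)
cv2.imwrite("pics/look1.png",im[:,:,::-1])
E
```

```text
3.4417 [500.07279908 -50.34983794 349.95751791] [-1.29170429e+02  8.99153180e-03 -7.52860540e+01]
```

View pics/look1.png

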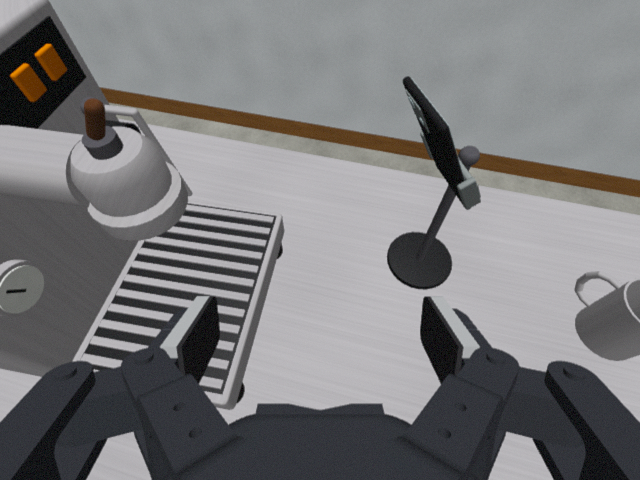

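The wrist view shows the group rim at about (135,215), the tray's front edge running from (280,215) to (230,405), and the stand's foot at (420,260). I'll overlay my model on it.

```bash
python3 - <<'E'
from ov import *
d=np.load("look1.npz");overlay("wrist",(590.5,139),94.6,122.55,T=d['T'],crop=(30,80,480,430),f=1.7,out="pics/ovw.png",im=d['im'])
E
```

```text
(no output)
```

View pics/ovw.png

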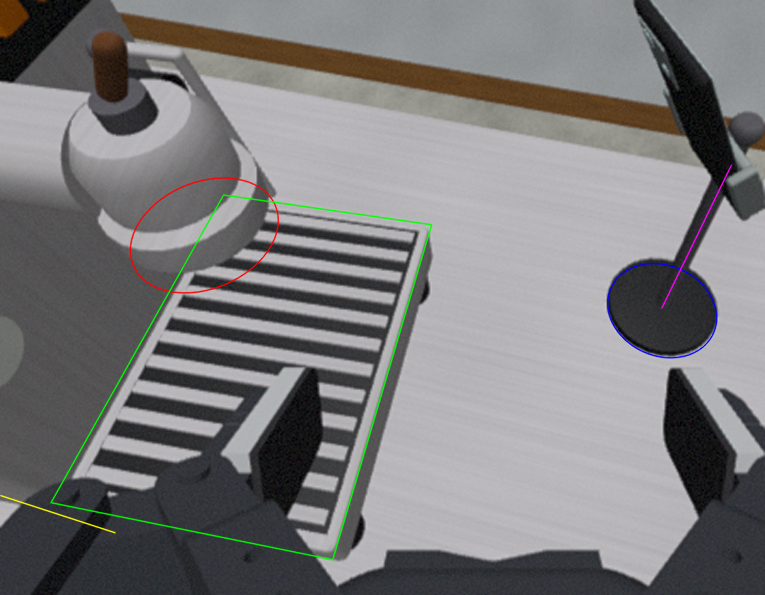

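```bash
python3 - <<'E'
from ov import *
d=np.load("look1.npz");T=d['T']
ims={"wrist":d['im'],"side":get_image("side"),"top":get_image("top")}
for cam,crop,f in (("wrist",(70,140,200,250),5.5),("side",(120,230,220,310),7),("top",(90,130,190,210),7)):
    im=ims[cam];x0,y0,x1,y1=crop
    big=cv2.resize(im[y0:y1,x0:x1],None,fx=f,fy=f,interpolation=cv2.INTER_CUBIC)[:,:,::-1].copy()
    t=np.linspace(0,2*np.pi,60)
    for z,c in ((243,(0,0,255)),(264,(0,255,0))):
        p=proj(cam,np.c_[591+40*np.cos(t),140+40*np.sin(t),0*t+z],T);p=(p-[x0,y0]+.5)*f-.5
        cv2.polylines(big,[np.round(p).astype(np.int32)],False,c,1,cv2.LINE_AA)
    for k in range(0,big.shape[1],100): cv2.putText(big,str(k),(k,10),0,.35,(0,0,255),1)
    for k in range(0,big.shape[0],100): cv2.putText(big,str(k),(0,k+10),0,.35,(0,0,255),1)
    cv2.imwrite(f"pics/g2_{cam}.png",big[:600])
E
```

```text
(no output)
```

View pics/g2_wrist.png

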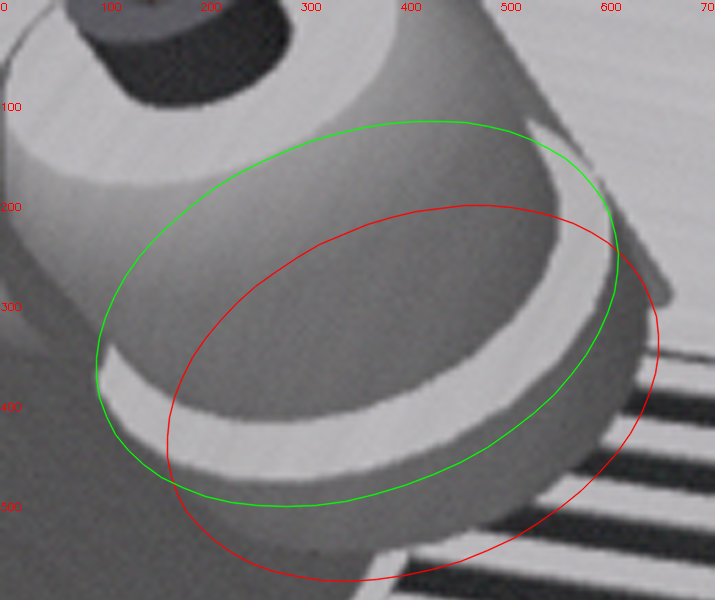

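View pics/g2_side.png

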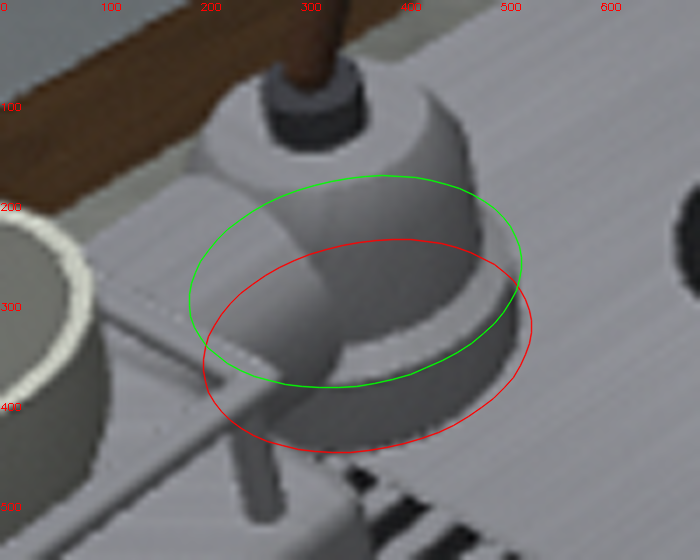

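View pics/g2_top.png

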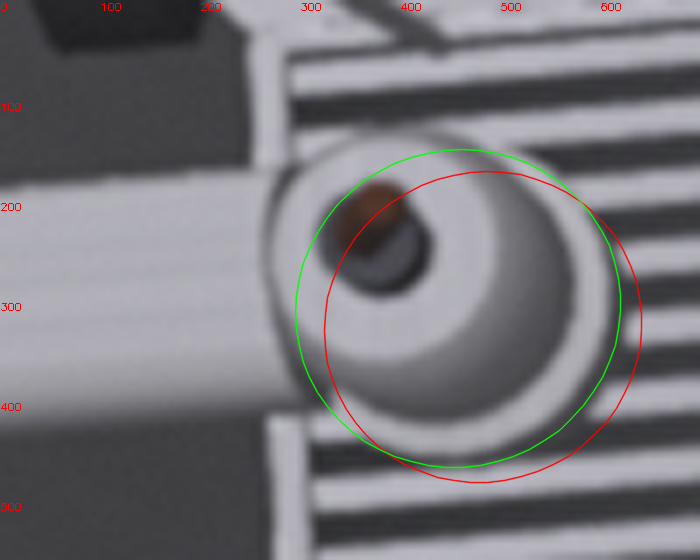

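```bash
python3 - <<'E'
from h import *
from scipy.optimize import least_squares
T=np.load("look1.npz")['T']
C={"wrist":((70,140),5.5),"side":((120,230),7),"top":((90,130),7)}
top={"wrist":[(610,255),(600,300),(560,365),(500,415),(440,447),(370,470),(290,480),(200,470),(140,440),(100,385)],
"side":[(516,258),(505,300),(480,330),(440,357),(400,372),(350,382)],
"top":[(610,290),(600,340),(570,390),(530,425),(480,447),(430,452),(370,435)]}
bot={"wrist":[(635,395),(590,455),(530,503),(470,535),(350,550),(270,540)],"side":[(500,355),(470,390),(420,425),(370,445),(310,453)],"top":[]}
t=np.linspace(0,2*np.pi,721)
def res(v,cams=("wrist","side","top"),both=True,full=False):
    x,y,zt,zb,r=v;out=[]
    for D,z in ((top,zt),(bot,zb)):
        for cam in cams:
            if not D[cam]: continue
            (a,b),f=C[cam];q=(np.array(D[cam],float)+.5)/f-.5+[a,b]
            p=proj(cam,np.c_[x+r*np.cos(t),y+r*np.sin(t),0*t+z],T)
            dd=np.linalg.norm(q[:,None]-p[None],axis=2);i=dd.argmin(1)
            c=p.mean(0);s=np.sign(np.linalg.norm(q-c,axis=1)-np.linalg.norm(p[i]-c,axis=1))
            e=dd.min(1)*s
            if full: print(cam,round(z),e.round(1))
            out+=list(e)
    return np.array(out)
for cams in (("wrist","side","top"),("wrist","top"),("wrist","side"),("side","top")):
    s=least_squares(lambda v:np.r_[res(v,cams),(v[4]-40)*.3],[591,140,264,243,40]);print(cams,s.x.round(1),np.sqrt(np.mean(s.fun**2)).round(2))
s=least_squares(lambda v:res(v),[591,140,264,243,40]);res(s.x,full=True);print(s.x)
E
```

```text
('wrist', 'side', 'top') [594.7 142.5 264.  243.8  40. ] 0.65
('wrist', 'top') [595.4 143.1 263.5 242.9  40.2] 0.4
('wrist', 'side') [594.5 142.2 264.2 244.1  40. ] 0.71
('side', 'top') [594.8 142.7 263.  244.5  40.3] 0.68
wrist 264 [-0.6 -0.2  0.3  0.1 -0.2 -0.4 -0.6 -0.2  0.1  0.4]
side 264 [ 1.8  1.6  1.2  0.8  0.3 -0.1]
top 264 [-0.  -0.2 -0.5 -0.4 -0.2  0.1 -0.1]
wrist 244 [ 0.3  0.3  0.4  0.8 -1.  -1. ]
side 244 [-0.7 -0.9 -0.4  0.3  0.7]
[594.65945386 142.49014895 263.96213425 243.83789807  39.99302651]
```

```bash
python3 - <<'E'
from h import *
F=np.array([752.5,-155.5])
T=np.load("look1.npz")['T']
im=get_image("side");x0,y0=180,150
big=cv2.resize(im[150:230,180:280],None,fx=7,fy=7,interpolation=cv2.INTER_CUBIC)[:,:,::-1].copy()
w=np.load("look1.npz")['im'];big2=cv2.resize(w[60:220,380:500],None,fx=4.5,fy=3.7,interpolation=cv2.INTER_CUBIC)[:,:,::-1].copy()
big2=cv2.resize(w[60:220,380:500],None,fx=3.7,fy=3.7,interpolation=cv2.INTER_CUBIC)[:,:,::-1].copy()
for S,c in (((589,137),(0,0,255)),((594.7,142.5),(0,255,0)),((592,140),(255,0,0))):
    S=np.array(S);d=F-S
    b=np.arctan2(d[1],d[0])-np.arctan2(22,-334);p=-np.array([np.cos(b),np.sin(b)])
    L=np.r_[S+260*p,300];print(S,np.linalg.norm(d).round(1),np.degrees(b)%360,L.round(1))
    q=(proj("side",L)[0]-[180,150]+.5)*7-.5;cv2.circle(big,tuple(int(v) for v in q),4,c,1)
    q=(proj("wrist",L,T)[0]-[380,60]+.5)*3.7-.5;cv2.circle(big2,tuple(int(v) for v in q),4,c,1)
cv2.imwrite("pics/lens.png",big);cv2.imwrite("pics/lensw.png",big2)
E
```

```text
[589 137] 335.1 122.97260072006142 [730.5 -81.1 300. ]
[594.7 142.5] 337.2 121.6711008337603 [731.2 -78.8 300. ]
[592 140] 336.3 122.27700340322147 [730.8 -79.8 300. ]
```

View pics/lens.png

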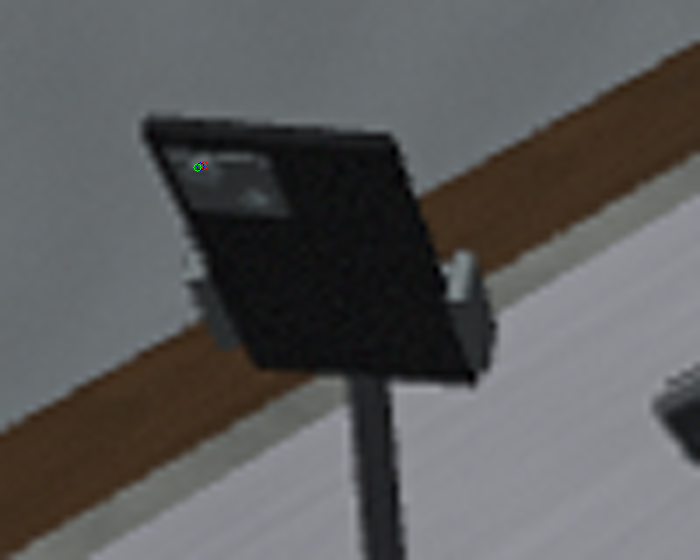

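View pics/lensw.png

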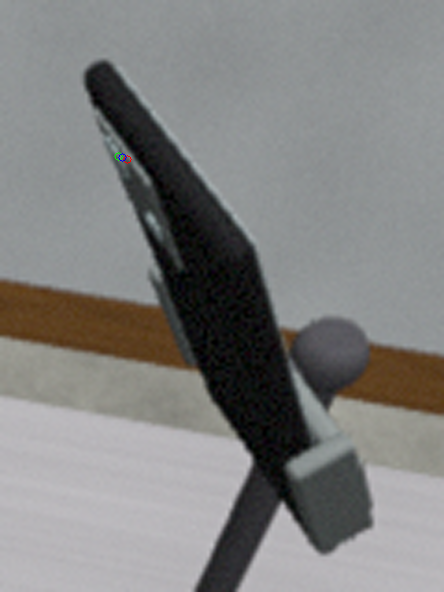

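```bash
python3 - <<'E'
from plan import *
th=np.arctan2(-150.3,106.7)
T0=np.eye(4);T0[:3,:3]=Rn.from_euler('z',th).as_matrix();T0[:3,3]=[464,-358,0]
G=grasp(T0,0,0,-1)
goto(G[:3,3]+[0,0,180],eul(G));wait(.2)
o=get_obs();T=tcpT(o);im=get_image("wrist");print(o['t'],o['tcp_pos'],o['joint_pos'].round(1))
np.savez("look2.npz",T=T,im=im);cv2.imwrite("pics/look2.png",im[:,:,::-1])
for n in ("mirror","mirror_head"):
    for x in regions_of(n,"wrist"):
        ys,xs=np.nonzero(x['region']);print(n,round(x['score'],2),np.round(x['extent']),cv2.minAreaRect(np.c_[xs,ys].astype(np.float32)))
E
```

```text
5.1417 [ 464.26194362 -357.60637681  182.52212736] [-44.5  10.3 100.4   0.   69.2 100.1]
mirror 0.94 [466. 394. 138. 120.] ((466.5765686035156, 399.35101318359375), (171.94961547851562, 30.412498474121094), 43.135215759277344)
mirror 0.79 [512. 157. 162. 104.] ((510.8000183105469, 163.10000610351562), (35.77709197998047, 178.43824768066406), 63.43495178222656)
mirror 0.78 [321. 138.  60. 253.] ((319.0, 137.0), (250.0, 58.0), 90.0)
mirror_head 0.82 [416. 359.  42.  50.] ((420.9512023925781, 359.9389953613281), (50.444122314453125, 31.859447479248047), 51.34019470214844)
mirror_head 0.67 [318.  51.  60.  85.] ((318.3724670410156, 50.866790771484375), (58.16017150878906, 79.65509033203125), 1.2453641891479492)
mirror_head 0.59 [564. 136.  58.  51.] ((565.7000732421875, 135.90003967285156), (35.329872131347656, 55.901695251464844), 63.43495178222656)
```

View pics/look2.png

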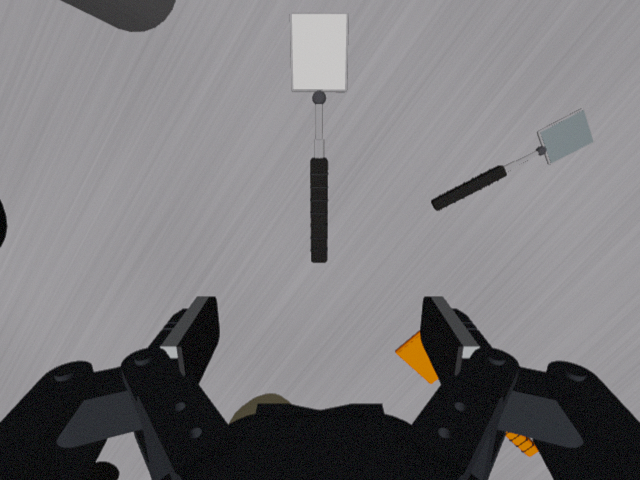

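The wrist view shows the larger mirror well centred: handle from (319,158) to (319,262), head centre at (319.5,52). It is far larger than the one at (510,163).

```bash
python3 - <<'E'
from plan import *
d=np.load("look2.npz");T=d['T']
H=onz("wrist",[(319.5,159),(319,261)],10,T);C=onz("wrist",[(292,13.5),(348,14),(346,92),(291,91)],6,T)
print(H.round(1),np.linalg.norm(H[0]-H[1]),C.round(1))
hc=C.mean(0);print(hc,[np.linalg.norm(C[i]-C[(i+1)%4]).round(1) for i in range(4)])
m=H.mean(0);u=hc-m;print(m,np.linalg.norm(u[:2]),np.degrees(np.arctan2(u[1],u[0])),np.degrees(np.arctan2(*(H[0]-H[1])[:2][::-1])))
E
```

```text
[[ 492.9 -398.4   10. ]
 [ 436.9 -318.7   10. ]] 97.40903820568388 [[ 577.3 -478.9    6. ]
 [ 540.3 -504.8    6. ]
 [ 506.8 -457.     6. ]
 [ 545.6 -430.4    6. ]]
[ 542.48118774 -467.79955931    6.        ] [np.float64(45.1), np.float64(58.4), np.float64(47.0), np.float64(58.0)]
[ 464.90776648 -358.52233281   10.        ] 134.01174544895542 -54.62992287876116 -54.9052280314364
```

```bash
python3 - <<'E'
from plan import *
T0=np.eye(4);T0[:3,:3]=Rn.from_euler('z',-54.7,degrees=True).as_matrix();T0[:3,3]=[464.6,-358.2,0]
G=grasp(T0,0,0,-1,2.0)
goto(G[:3,3]+[0,0,60],eul(G));move_l(G[:3,3],eul(G),speed=120);wait(.1)
o=get_obs();print(o['t'],o['tcp_pos'],o['wrist_force'])
grip(0,90);wait(.2)
o=get_obs();print(o['t'],o['tcp_pos'],o['ee_rot'],o['grip_width'],o['wrist_force'])
move_l(G[:3,3]+[0,0,120],eul(G),speed=150);wait(.3)
o=get_obs();T=tcpT(o);print(o['t'],o['tcp_pos'],o['ee_rot'],o['grip_width'],o['wrist_force'],o['moment'])
im=get_image("wrist");np.savez("look3.npz",T=T,im=im);cv2.imwrite("pics/look3.png",im[:,:,::-1])
s=get_image("side");cv2.imwrite("pics/side3.png",s[:,:,::-1])
E
```

```text
6.5917 [ 465.66449956 -359.21993376    3.50719752] [0.59117732 0.37593492 0.44104205]
7.4417 [ 464.89105694 -358.47609527    2.42187914] [-1.79960039e+02  7.58149288e-03 -1.44698412e+02] 13.220349979094282 [ 0.07146005 -0.1198105   4.10568955]
8.6917 [ 464.15827228 -357.78793165  121.02107401] [ 1.79901838e+02 -1.77050886e-02 -1.44702553e+02] 13.01755859334653 [ 0.31144086 -0.04447528 -1.32331705] [ 0.02360799  0.05538679 -0.03330921]
```

View pics/look3.png

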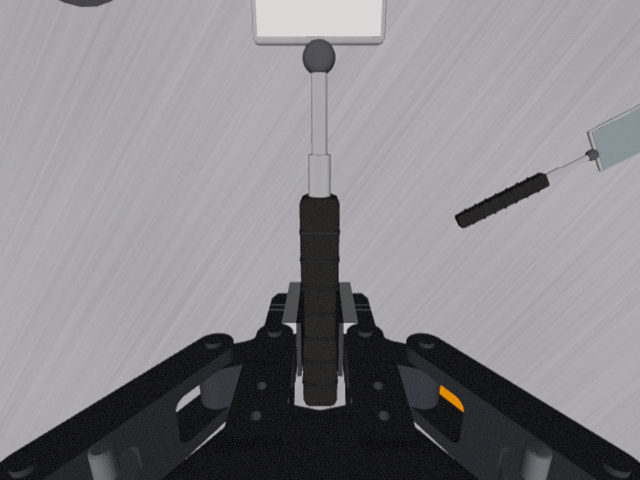

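View pics/side3.png

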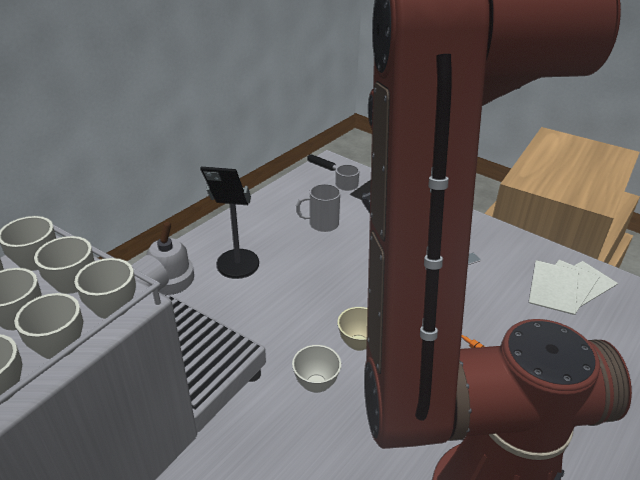

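```bash
python3 - <<'E'
from plan import *
d=np.load("look3.npz");T=d['T'];im=d['im'][:,:,::-1].copy()
M=np.linalg.inv(grasp(np.eye(4),0,0,-1,2.0))  # mirror pose in tool
def model(Tm):
    P=np.array([[105,-24,6],[105,24,6],[105,-24,0],[105,24,0],[107,-22,6],[107,22,6],[50,-8,14],[50,8,14],[-50,-8,14],[-50,8,14]],float)
    return P@Tm[:3,:3].T+Tm[:3,3]
p=proj("wrist",model(T@M),T);print(p.round(1))
from scipy.spatial.transform import Rotation as R
for a in (1,2,3):
    D=np.eye(4);D[:3,:3]=R.from_euler('y',a,degrees=True).as_matrix()
    print(a,proj("wrist",model(T@M@D),T)[[0,1,2,3,6,7]].round(1).tolist())
x0,y0,x1,y1=230,0,410,220
big=cv2.resize(im[y0:y1,x0:x1],None,fx=3,fy=2.7,interpolation=cv2.INTER_CUBIC)
big=cv2.resize(im[y0:y1,x0:x1],None,fx=2.7,fy=2.7,interpolation=cv2.INTER_CUBIC)
for q in p:
    q=(q-[x0,y0]+.5)*2.7-.5;cv2.circle(big,tuple(int(v) for v in q),3,(0,0,255),1)
cv2.imwrite("pics/l3c.png",big)
E
```

```text
[[386.   43.6]
 [251.7  43.7]
 [383.   47.3]
 [254.7  47.4]
 [380.6  37.3]
 [257.   37.4]
 [339.9 199.6]
 [298.1 199.7]
 [336.3 410.3]
 [302.1 410.4]]
1 [[385.0, 44.5], [252.6, 44.6], [382.1, 48.4], [255.5, 48.5], [339.8, 198.6], [298.2, 198.6]]
2 [[384.1, 45.5], [253.5, 45.5], [381.3, 49.6], [256.4, 49.7], [339.7, 197.6], [298.3, 197.6]]
3 [[383.3, 46.5], [254.4, 46.6], [380.5, 50.9], [257.2, 50.9], [339.6, 196.6], [298.4, 196.6]]
```

View pics/l3c.png

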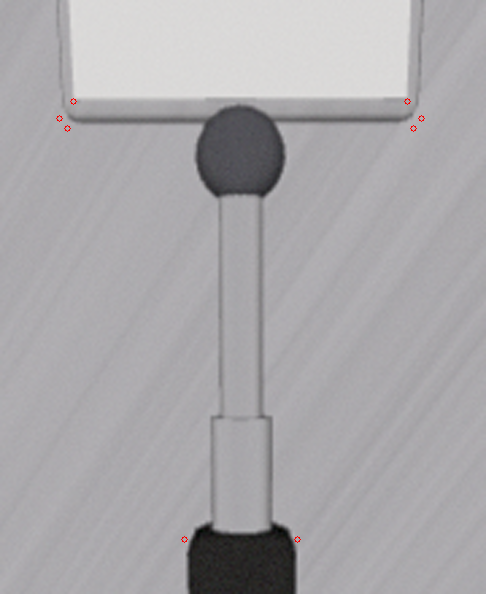

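```bash
sed -i 's/^S=np.array.*/S=np.array([593.,141.]);F=np.array([752.5,-155.5])/' plan.py; python3 - <<'E'
from plan import *
E=grasp(final(np.radians(10)),0,0,-1,2.0);print(E[:3,3].round(1),eul(E).round(1),final(np.radians(10))[:3,:3].round(2))
D=E[:3,3]+[0,-130,0]
for P in (E[:3,3],D,D+[0,-30,60],[400,-200,230],[420,-180,230]): print(np.round(P),solve_ik(P,eul(E)).round(0) if solve_ik(P,eul(E)) is not None else None)
E
```

```text
[490.   54.9 134.8] [-174.3   29.5  -46.4] [[ 0.75 -0.6   0.27]
 [ 0.65  0.63 -0.42]
 [ 0.09  0.49  0.87]]
[490.  55. 135.] [-14.  15. 105.  20.  83.  27.]
[490. -75. 135.] [-26.  19. 101.  15.  87.  17.]
[ 490. -105.  195.] [-29.  16.  97.  14.  94.  17.]
[ 400 -200  230] [-41.  10. 100.   8.  99.   6.]
[ 420 -180  230] [-39.  10. 100.  10.  99.   8.]
```

```bash
python3 - <<'E'
from plan import *
E=grasp(final(np.radians(10)),0,0,-1,2.0);a=eul(E)
o=get_obs();p0=o['tcp_pos']
move_l([464,-358,230],None,speed=200)
move_l([400,-200,230],a,speed=110)
move_l(E[:3,3]+[0,-130,0],a,speed=130);wait(.3)
o=get_obs();T=tcpT(o);print(o['t'],o['tcp_pos'],o['ee_rot'],o['grip_width'],o['wrist_force'])
im=get_image("wrist");np.savez("look4.npz",T=T,im=im);cv2.imwrite("pics/look4.png",im[:,:,::-1])
s=get_image("side");cv2.imwrite("pics/side4.png",s[:,:,::-1])
s=get_image("top");cv2.imwrite("pics/top4.png",s[:,:,::-1])
E
```

```text
13.225 [490.05213888 -75.38278678 135.02060394] [-174.26618794   29.47372631  -46.46990607] 13.235065530371116 [-1.29932358 -0.40517101 -1.05777423]
```

View pics/look4.png

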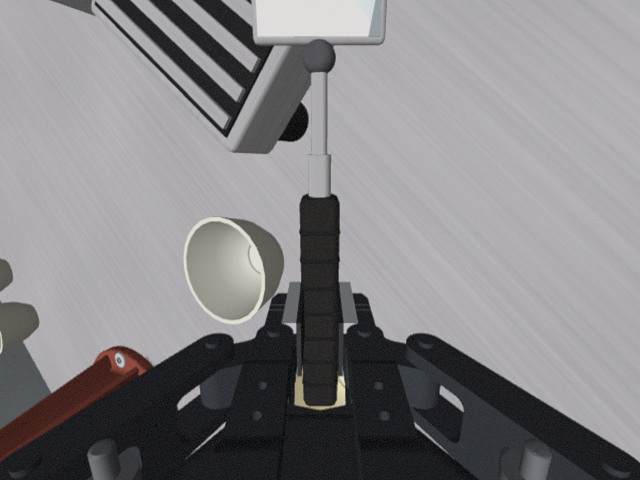

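View pics/side4.png

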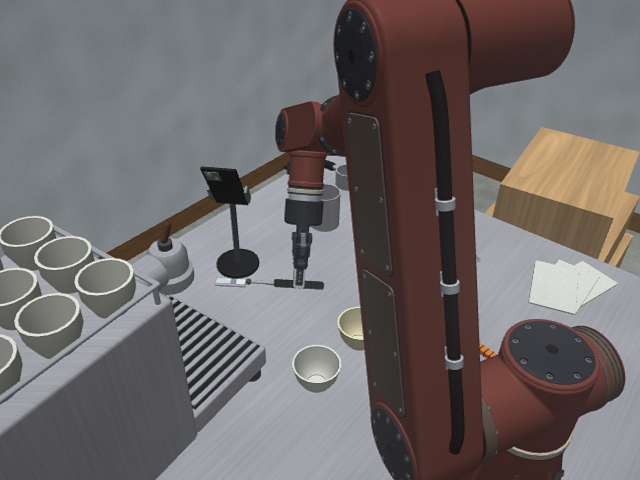

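View pics/top4.png

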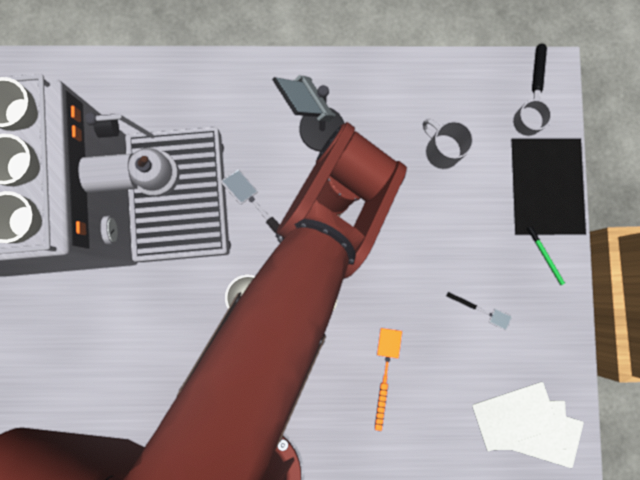

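```bash
python3 - <<'E'
from plan import *
T=np.load("look4.npz")['T']
for L in (0,100,200,250,300): 
    X=T[:3,3]-T[:3,2]*L;print(L,X.round(0),proj("side",X)[0].round(0),proj("top",X)[0].round(0))
for a,b in (((365,150),(300,125)),((350,128),(300,105)),((405,168),(320,100)),((345,125),(277,130))): print(tri([ray("top",a),ray("side",b)]))
for phi in (330,340,350,0,10):
    E=grasp(final(np.radians(phi)),0,0,-1,2.0);q=solve_ik(E[:3,3],eul(E));print(phi,E[:3,3].round(0),q.round(0),(E[:3,3]-E[:3,2]*280).round(0))
E
python3 - <<'E'
import cv2
im=cv2.imread("pics/side4.png");cv2.imwrite("pics/side4c.png",cv2.resize(im[80:320,180:380],None,fx=2.5,fy=2.5,interpolation=cv2.INTER_CUBIC))
E
```

```text
0 [490. -75. 135.] [297. 286.] [284. 238.]
100 [ 517. -118.  222.] [301. 236.] [305. 219.]
200 [ 543. -160.  308.] [304. 186.] [329. 196.]
250 [ 556. -181.  352.] [306. 160.] [343. 182.]
300 [ 569. -203.  395.] [308. 134.] [358. 168.]
(array([ 595.28607853, -211.25089379,  402.32014673]), [np.float64(1.210491392080754), np.float64(1.210491392081129)])
(array([ 599.87235909, -194.2783642 ,  452.64895093]), [np.float64(13.911452110291588), np.float64(13.911452110292107)])
(array([ 567.19433848, -256.07336121,  446.15121251]), [np.float64(12.888175411375324), np.float64(12.888175411375911)])
(array([ 635.34236254, -184.14540566,  389.28858481]), [np.float64(1.4517880962821093), np.float64(1.4517880962821366)])
330 [462. 130. 180.] [ -7.   8. 108.  23.  84.  74.] [536.  12. 423.]
340 [463. 109. 170.] [ -9.   9. 108.  22.  84.  62.] [537.  -9. 412.]
350 [468.  89. 158.] [-11.  11. 108.  21.  84.  50.] [543. -29. 401.]
0 [478.  71. 147.] [-13.  13. 107.  21.  83.  38.] [552. -48. 389.]
10 [490.  55. 135.] [-14.  15. 105.  20.  83.  27.] [564. -64. 377.]
```

View pics/side4c.png

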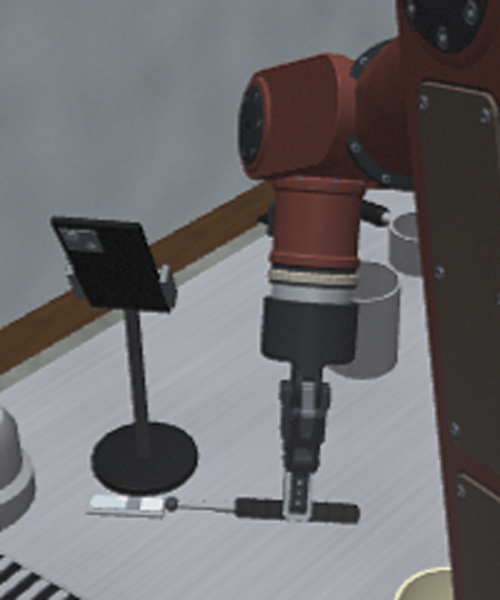

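```bash
sed -i 's/^S=np.array.*/S=np.array([593.,140.5]);F=np.array([752.5,-155.])/' plan.py; python3 - <<'E'
from plan import *
E=grasp(final(np.radians(350)),0,0,-1,2.0);a=eul(E)
move_l(E[:3,3]+[0,-130,0],a,speed=60)
move_l(E[:3,3],a,speed=100);wait(.4)
o=get_obs();T=tcpT(o);print(o['t'],E[:3,3],a,o['tcp_pos'],o['ee_rot'],o['grip_width'],o['wrist_force'])
im=get_image("wrist");np.savez("look5.npz",T=T,im=im);cv2.imwrite("pics/look5.png",im[:,:,::-1])
for n in("side","top"):
    s=get_image(n);cv2.imwrite(f"pics/{n}5.png",s[:,:,::-1])
s=cv2.imread("pics/side5.png");cv2.imwrite("pics/side5c.png",cv2.resize(s[150:350,110:350],None,fx=3,fy=3,interpolation=cv2.INTER_CUBIC))
E
```

```text
16.15 [468.54926496  88.68461604 158.25715038] [174.27489483  29.49870423 -69.38132677] [468.58868129  88.53682955 158.25508309] [174.27485252  29.49907551 -69.39789476] 13.403371673596672 [ 0.39622593  0.42131981 -0.85831954]
```

View pics/look5.png

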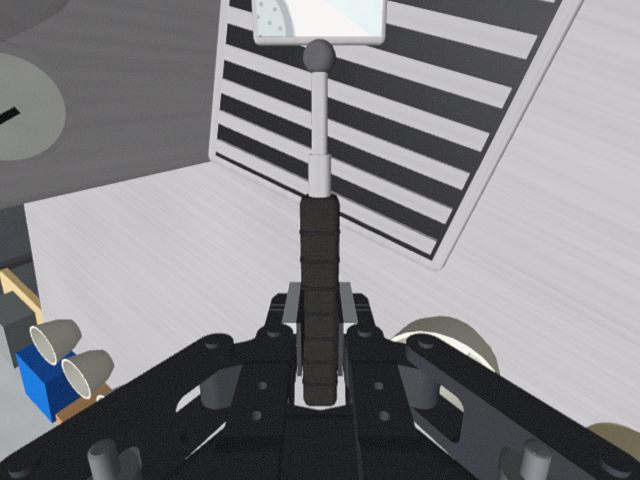

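View pics/side5c.png

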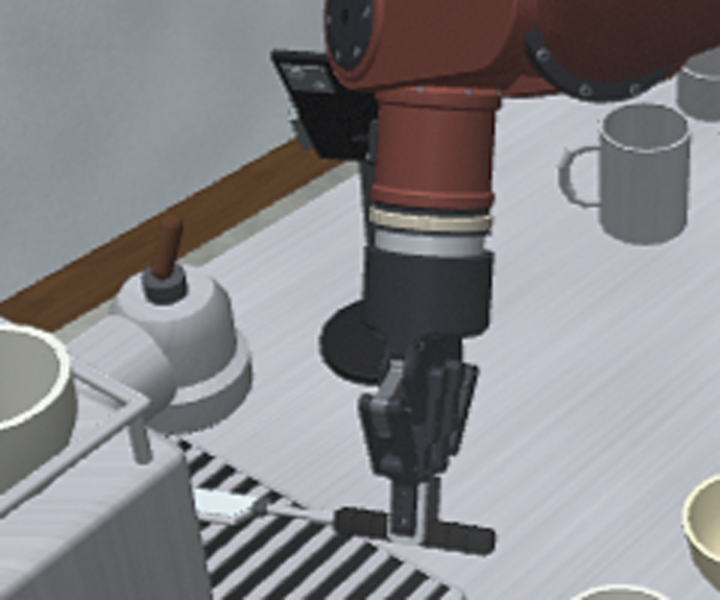

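View pics/top5.png

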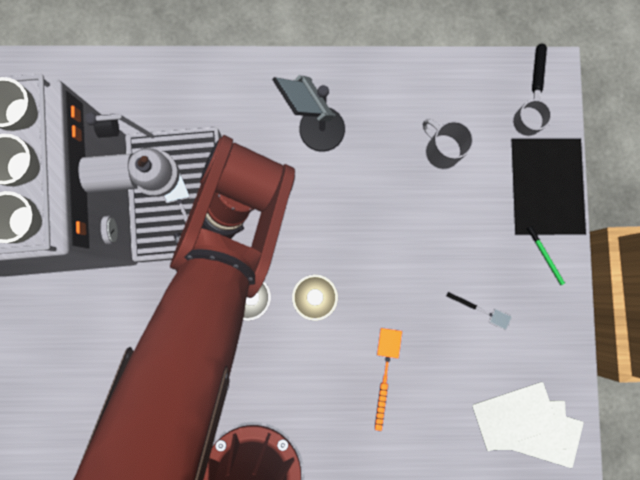

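The wrist view shows part of the shower screen's perforated disc reflected in the glass at about (265,20). I can compare that with a predicted reflection to check the screw's position relative to the mirror.

```bash
cat > refl.py <<'E'
from plan import *
M=np.linalg.inv(grasp(np.eye(4),0,0,-1,2.0))
def refl_over(f,S,out,sc=5,zs=(233,238)):
    d=np.load(f);T=d['T'];im=d['im'];Tm=T@M
    n=Tm[:3,2];c=Tm[:3,:3]@[135,0,6]+Tm[:3,3];print("glass",c.round(1),"n",n.round(3))
    x0,y0,x1,y1=240,0,400,60
    big=cv2.resize(im[y0:y1,x0:x1],None,fx=sc,fy=sc,interpolation=cv2.INTER_CUBIC)[:,:,::-1].copy()
    t=np.linspace(0,2*np.pi,90)
    for s,col in S:
        for r,z in ((28.5,zs[1]),(40,243),(6,233)):
            P=np.c_[s[0]+r*np.cos(t),s[1]+r*np.sin(t),0*t+z]
            P=P-2*((P-c)@n)[:,None]*n
            q=(proj("wrist",P,T)-[x0,y0]+.5)*sc-.5
            cv2.polylines(big,[np.round(q).astype(np.int32)],False,col,1,cv2.LINE_AA)
    cv2.imwrite(out,big)
if __name__=="__main__":
    refl_over("look5.npz",[((593,140.5),(0,0,255)),((589,136),(0,160,0)),((595,143),(255,0,0))],"pics/refl5.png")
E
python3 refl.py
```

```text
glass [593.1 140.3 150. ] n [ 0.266 -0.424  0.866]
```

View pics/refl5.png

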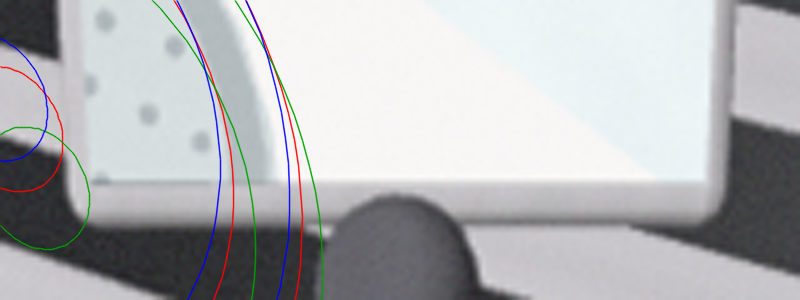

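```bash
python3 - <<'E'
from refl import *
E=grasp(final(np.radians(350)),0,0,-1,2.0);a=eul(E)
my=final(np.radians(350))[:3,1];print(my)
move_l(E[:3,3]+18*my,a,speed=60);wait(.4)
o=get_obs();T=tcpT(o);print(o['t'],o['tcp_pos'],o['ee_rot'])
im=get_image("wrist");np.savez("look6.npz",T=T,im=im)
refl_over("look6.npz",[((593,140.5),(0,0,255))],"pics/refl6.png")
E
```

```text
[-0.30649681  0.81461533  0.49240388]
17.15 [463.02716547 103.23501772 167.00905844] [174.26111465  29.50359377 -69.4005204 ]
glass [587.5 155.  158.7] n [ 0.266 -0.423  0.866]
```

View pics/refl6.png

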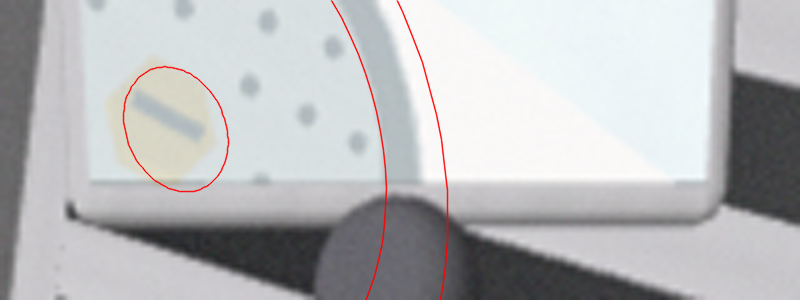

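```bash
python3 - <<'E'
from refl import *
from scipy.optimize import fsolve
T=np.load("look6.npz")['T']
def pr(s,D=np.eye(4)):
    Tm=T@M@D;n=Tm[:3,2];c=Tm[:3,:3]@[135,0,6]+Tm[:3,3];P=np.array([s[0],s[1],233.]);P=P-2*((P-c)@n)*n
    return proj("wrist",P,T)[0]
obs=(np.array([163,117.])+.5)/5-.5+[240,0]
print(fsolve(lambda s:pr(s)-obs,[593,140]))
for a,ax in ((.5,'y'),(.5,'x')):
    D=np.eye(4);D[:3,:3]=Rn.from_euler(ax,a,degrees=True).as_matrix();print(a,ax,fsolve(lambda s:pr(s,D)-obs,[593,140]))
E
```

```text
[593.36104403 142.23313248]
0.5 y [594.97316917 143.17620603]
0.5 x [593.9866797  140.97203068]
```

The reflected screw sits at (160,118) in the enlarged crop. That puts its axis at (593.4, 142.2), within about 1.5 mm of the three-camera rim fit (594.7, 142.5). I'll use it to refine the final pose.

```bash
sed -i 's/^S=np.array.*/S=np.array([593.6,142.]);F=np.array([752.5,-155.])/' plan.py; python3 - <<'E'
from refl import *
E=grasp(final(np.radians(350)),0,0,-1,2.0);a=eul(E)
move_l(E[:3,3],a,speed=50);wait(.8)
o=get_obs();T=tcpT(o);print(o['t'],o['tcp_pos']-E[:3,3],o['ee_rot'],a,np.abs(o['qvel']).max(),o['grip_width'],o['wrist_force'])
im=get_image("wrist");np.savez("look7.npz",T=T,im=im);cv2.imwrite("pics/look7.png",im[:,:,::-1])
refl_over("look7.npz",[(S,(0,0,255))],"pics/refl7.png")
s=get_image("top");print([np.round(x['extent'],1).tolist() for n in ("white_bowl","ivory_bowl","pitcher") for x in regions_of(n,"top")[:2]])
s=get_image("side");cv2.imwrite("pics/side7c.png",cv2.resize(s[150:350,110:350],None,fx=3,fy=3,interpolation=cv2.INTER_CUBIC)[:,:,::-1])
L=np.r_[S+260*p[:2],300];Tm=T@M;n=Tm[:3,2];c=Tm[:3,:3]@[135,0,6]+Tm[:3,3]
P=np.r_[S,233.];P=P-2*((P-c)@n)*n
# hit on glass of the ray lens->virtual screw, in glass coords
k=((c-L)@n)/((P-L)@n);hit=L+k*(P-L);print("hit in glass",((hit-c)@Tm[:3,:3]).round(2))
E
```

```text
18.4833 [-0.01655972  0.01304145  0.00261874] [174.273159    29.49851518 -69.59034812] [174.27489483  29.49870423 -69.59233252] 0.05628156977588995 13.270902451981524 [ 0.56709936 -0.04859808 -0.6857371 ]
glass [593.6 142.  150. ] n [ 0.264 -0.424  0.866]
[[255.4, 301.8, 23.6, 37.0], [316.3, 297.8, 46.0, 41.8], [446.8, 145.2, 51.1, 49.9]]
hit in glass [ 0.01 -0.05  0.  ]
```

View pics/refl7.png

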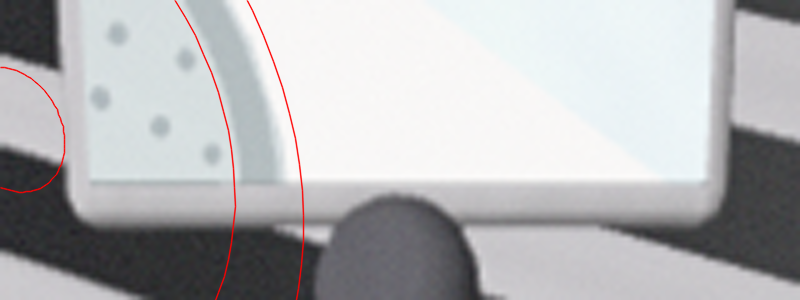

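View pics/side7c.png

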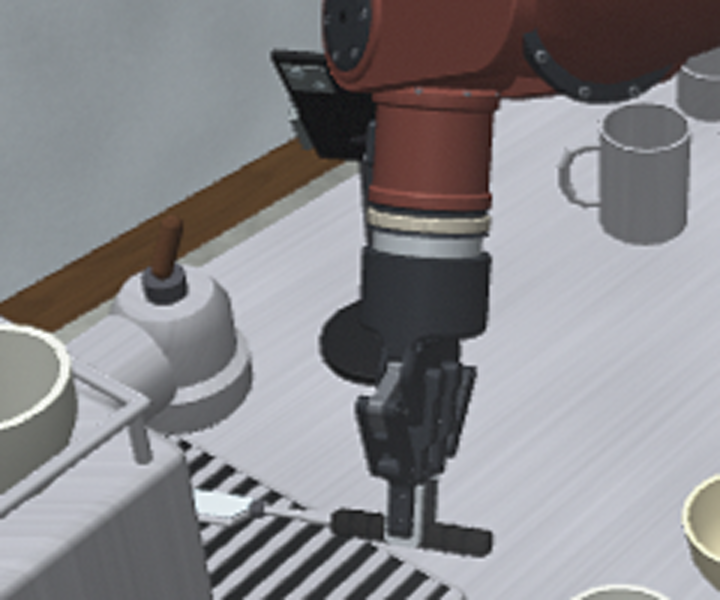

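The reflection matches the prediction, the arm is still, and the grip hasn't changed. I'm handing the job in.

```bash
python3 - <<'E'
from station import *
print(sign_off(), get_obs()['t'], get_obs()['grip_width'])
E
```

```text
the job is handed in; nothing more can be done
the job is handed in; nothing more can be done
```

I gripped the larger black-handled mirror by the middle of its handle and moved it under the group. I handed it in at about 18.6 s, still held there face up, tilted 30° toward the phone.

**Last checks**
- **Glass position and angle:** by the arm's pose, the glass centre is at (593.6, 142.0, 150.0) mm. In my model, the phone's view of the screw falls within 0.1 mm of the glass centre. I had no direct view of the phone's picture to confirm this.
- **Grip and stillness:** the joints were still and the grip was steady at about 13 mm, with no slip seen in the wrist pictures. The wrist force stayed near 1 N at the last checks.
- **Bowls and pitcher:** the pitcher and ivory bowl were where they started. The arm partly hid the white bowl in the last top picture, so I only saw part of it.
- **Clearances:** no contact with the machine or the phone showed in the pictures or the wrist force.

**Where measurements disagreed**
- **Screw position:** the reflection of the screw in the glass put its axis at (593.4, 142.2), and the group's rim at (594.7, 142.5). The drip-tray edges gave about (589, 136), which I discounted because those edges are rounded.
- **Stand distance:** my distance from screw to pole is about 2 mm more than the given one.
- **Final reflection:** the visible edge of the shower screen in the last wrist picture is about 2 mm off my overlay.

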